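# Close the dish clamp

## Robot

A 6-joint arm with a two-finger parallel gripper is mounted at the origin on a cart in front of the work surface, level with it; the furniture and walls round the work are solid. World frame = base frame: x ahead of the robot, y to its left, z up, the work surface at z = 0. Lengths are in m, angles in rad, forces in N, time in s.
With the tool pointing down it reaches from about 0.325 to 0.925 m from the base axis. Payload 3.1 kg.
Tool frame: the origin (TCP) lies on the centre line of the jaws, within the pads' length; the fingertips stand 22 mm ahead of it and the grasp point (between the pads) lies 3 mm ahead of it; z points along the fingers, y is the line along which they close (so a half turn about z gives the same grasp; the last joint's range is limited). The gripper opens to 85 mm and grips with 20 to 120 N. Pads are 22 mm wide; open, the fingers measure 114 mm over their backs; the gripper's body (76 mm by 85 mm) begins 54 mm behind the grasp point. The pads swing forward as they close: fully open they stand 13 mm farther back than shut.
Start: joints at [1.232, 0.217, 1.613, -0, 1.311, -0.112], TCP at [0.141, 0.609, 0.253] pointing down, gripper open.
Joint ranges: [-2.75, 2.75], [-0.78, 2.1], [0.31, 2.55], [-1.13, 4.27], [0.13, 2.63], [-2.58, 2.58]. Speed limits (rad/s): [2.79, 2.79, 3.14, 3.14, 3.14, 3.14].

## Interface

Orientations are given as a unit quaternion [w, x, y, z].
In Python, from plant import r gives the robot as it stands. Calls block until the motion is done:
- r.reach(position, orientation): joint-space move of the TCP to a pose.
- r.servo_line(position, attitude=None, vel=0.15, threshold=None): straight line of the TCP; attitude=None keeps the orientation; vel is the mean speed in m/s. With threshold (N) it stops when the force on the tool has changed by that much, and returns True; else False.
- r.movej(angles): joint-space move.
- r.grip(opening, newtons=None): finger opening in m; newtons is the grip in N (None keeps the last); returns when the fingers have stopped.
- r.hold(seconds).
- r.ik(position, orientation): joint angles nearest the present ones, or None.
- r.camera(name): name is "scene" or "top" or "wrist"; returns (picture, depth): 384x512x3 uint8, red, green, blue; 384x512 float32, m along the optical axis (not along the pixel's ray), 0 where there is no reading.
- r.calibration(name): a dict with "fx", "fy", "cx", "cy" (pixels), "R" (3x3) and "t" (3): a world point X has camera coordinates R X + t. Camera axes: x right, y down, z forward; pixel columns grow to the right and rows downward; lengths in m; the calibration is good to about 2 mm. A picture is of the moment at which its call begins: read the wrist's pose just before it. calibration takes no time and is no camera call; for the wrist camera it gives the pose at the moment of the call.
A pose or a line that the arm cannot do raises r.PlanningError and nothing moves.
- r.finish_job(): hands the job in; it is judged then, once.
Readings, each from a call of its own:
- r.current_t(): time.
- r.current_joint_pos(): joint angles.
- r.current_joint_velocities(): joint speeds.
- r.current_tau(): joint torques, N m.
- r.current_tcp_pos(): TCP position.
- r.current_tool_rot(): TCP orientation.
- r.current_force(): force on the tool from outside, world axes, zero at the start.
- r.current_moment(): the same for the moment, N m.
- r.current_grip_width(): finger opening in m.
- r.current_finger_force(): force on a finger pad.
Only numpy, scipy, OpenCV 4.12 (cv2) and the standard library are available. Lean on these libraries where they do the work, as an engineer would, in place of code of your own. Each camera call takes 0.05 s, during which the arm holds its last target. There are 200 camera calls.

## Task

Close the quick clamp over the red petri dish by pushing only: with the outside of a finger, swing the steel strap round by its orange tab until it lies fully home against its stop over the dish, and after that push the red cam lever all the way down. Pick nothing up: leave the red dish sitting in its nest, and everything else on the bench where it stands. Finish with the hand clear.

Things in the scene. Friction and masses are not known exactly. Their poses are not given: they have to be found in the camera images.
- clamp_base: fixed grey base plate of the clamp, 100 (its x) x 160 (its y) x 16 mm high; origin at the centre of its underside on the worktop, z up. Its x points roughly away from the robot, y to the robot's left (turned by up to about 0.4 rad). Four white stops 11 mm high round the dish in its middle; a strap pivot post at its +y end; a dark latch post at its -y end (x 10 to 23 mm, y -66 to -40 mm, top 60 mm above the worktop) which is also the strap's stop.
- nest (a point): centre of the nest, on the plate's upper face, 16 mm above the worktop; axes as clamp_base
- strap_hinge (a point): on the strap's vertical pivot axis, at the strap's underside: clamp_base (0, 55, 36) mm
- clamp_strap (a joint): swing of the strap about its vertical pivot, rad: 0 = home over the dish (pointing to clamp_base -y, against its stop), growing as it opens clockwise seen from above towards clamp_base -x, that is towards the robot; starts 1.1 to 1.8, range 0 to 2. Stiff joint (0.08 N m), stays where it is left.
- strap_tab (a point): centre of the orange upright tab on the strap, 62 mm from the pivot axis; the tab is a plate 26 mm along the strap, 6 mm thick, 34 mm high, standing from 40 to 74.5 mm above the worktop; this point is 57.5 mm up. The strap itself is a steel flat 16 mm wide, 5 mm thick (36 to 41 mm up), reaching 108 mm from the pivot. Local y runs along the strap from its tip to the pivot; local x is the tab's normal and points the way the strap moves when it closes (push the tab's -x face).
- lever_hinge (a point): on the cam lever's level hinge axis (along clamp_base x): clamp_base (0, -53, 50) mm
- cam_lever (a joint): cam lever, rad: 0 = raised, leaning outwards at 1.03 rad above level; 1 = all the way down, on its stop, 0.03 rad above level, pointing to clamp_base -y. Its angle above level is 1.03 minus this value. Starts 0 to 0.2. Stiff (0.14 N m), stays where it is left, needs about 2 N at its end.
- lever_end (a point): on the centre line of the red lever grip, 90 mm from the hinge axis, 6 mm short of the end. The lever is straight; its red grip reaches from 44 to 96 mm from the hinge, 18 mm wide, 11 mm thick.
- red_dish: loose lidded red petri dish, about 57 mm across, 14 mm high, in the nest with about 4 mm play; origin at the centre of its underside. The strap's rubber pad passes 3 mm above it.
- yellow_dish: bystander: loose yellow petri dish, 59 mm across, 14 mm high; origin under its centre
- tape_roll: bystander: loose roll of masking tape lying flat, 78 mm across, 19 mm high; origin under its centre
- pot_red: bystander: loose white pot with red lid, 47 mm across, 57 mm high; origin under its centre
- amber_bottle: bystander: loose amber bottle, 47 mm across, 88 mm high; origin under its centre
- marker_black: bystander: loose black marker pen lying along its y, 128 mm long, 13 mm high; origin under its centre
There are look-alikes about, which are no part of the job. Of the things that look like the clamp_base, the larger one is meant.

How it is judged:
On the way, in this order (a step that is already met when the one before it is completed fails the run):
1. the strap lies home over the dish while the lever is still raised (value of joint clamp_strap below 0.07 rad and value of joint cam_lever below 0.45 rad), for 0.2 s.
2. the lever is pushed all the way down with the strap home (value of joint clamp_strap below 0.07 rad and value of joint cam_lever above 0.9 rad), for 0.2 s.
At the end, for the whole second after the job is handed in: The strap is within 0.07 rad of home over the dish, the cam lever at 0.9 rad or more of its 1.0 rad travel, both at rest; the red dish lies flat in its nest, within 12 mm of its centre (all of step 2 and velocity of joint clamp_strap between -0.05 and 0.05 rad/s and velocity of joint cam_lever between -0.05 and 0.05 rad/s and horizontal distance between red_dish and nest below 0.012 m and z of red_dish in the frame of nest below 0.004 m and angle between red_dish's own z axis and vertical below 0.1 rad and linear speed of red_dish below 0.02 m/s); the robot touches nothing.
It fails at once if the lever is pushed down before the strap is home (value of joint cam_lever above 0.5 rad and value of joint clamp_strap above 0.15 rad).
It fails at once if the red dish is lifted or knocked out of its nest (distance of red_dish from where it was at the start of the episode above 0.015 m).
It fails at once if a bystander is moved more than 25 mm, or tipped (distance of any of yellow_dish, tape_roll, pot_red, amber_bottle, marker_black from where it was at the start of the episode above 0.025 m or angle between any of pot_red, amber_bottle's own z axis and vertical above 0.5 rad).
It also fails if it takes over 48 s, if anything falls off the work surface, if the arm or the gripper's body presses on something with over 40 N, if the wrist force passes 120 N, or if a joint passes its speed limit or range.

## Working session

There is one attempt and no reset: what is moved stays moved. The work goes in short steps, each a Python script; the robot and the scene stay as the last script left them, time stands still between calls to the robot, and variables do not carry over. Pictures are saved under pics/ and viewed, at most 10 in all, crops included, and the job is handed in when it is done.

```bash
mkdir -p pics; python3 - <<'E'
from plant import r
import cv2,numpy as np
for n in("top","scene"):
    p,d=r.camera(n); np.savez(f"pics/{n}.npz",p=p,d=d,**r.calibration(n)); cv2.imwrite(f"pics/{n}.png",p[:,:,::-1])
    c=r.calibration(n);print(n,c["fx"],c["cx"],c["cy"],np.round(-np.array(c["R"]).T@c["t"],3),np.round(c["R"],2).tolist())
E
```

```text
top 377.3226344582214 251.94546635386317 189.78170140400496 [0.4   0.114 1.115] [[-0.03, -1.0, -0.02], [-0.99, 0.03, -0.14], [0.14, 0.01, -0.99]]
scene 467.3040601184449 257.6814569918617 188.99960195585606 [-0.103 -0.389  0.884] [[0.6, -0.8, 0.0], [-0.56, -0.42, -0.72], [0.58, 0.43, -0.7]]
```

View pics/top.png

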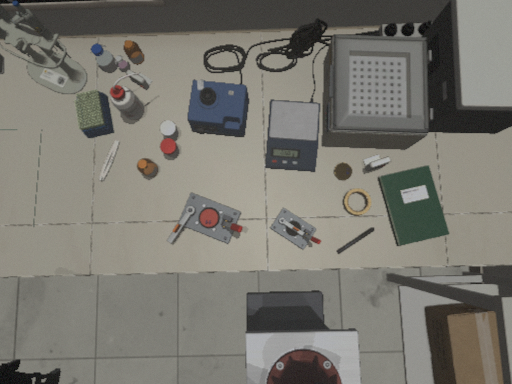

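View pics/scene.png

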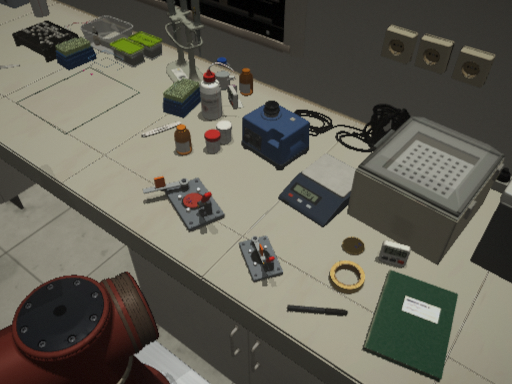

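The top view shows two clamps. The larger is at (210,218), with the red dish at (209,217), orange tab at (181,222) and red lever at (232,227). The smaller look-alike is at (295,228), and the larger one is the one meant. I'll confirm with an enlarged crop and measure it.

```bash
cat > h.py <<'E'
import numpy as np,cv2
def cast(c,u,v,z):
    R=np.array(c["R"]);o=-R.T@np.array(c["t"])
    d=R.T@np.array([(u-c["cx"])/c["fx"],(v-c["cy"])/c["fy"],1]);return o+d*(z-o[2])/d[2]
def project(c,X):
    q=np.array(c["R"])@np.array(X)+np.array(c["t"]);return np.array([c["fx"]*q[0]/q[2]+c["cx"],c["fy"]*q[1]/q[2]+c["cy"]])
def cloud(c,d):
    v,u=np.mgrid[:384,:512];P=np.stack([(u-c["cx"])/c["fx"]*d,(v-c["cy"])/c["fy"]*d,d],-1)
    return (P-np.array(c["t"]))@np.array(c["R"])
E
python3 - <<'E'
from h import *
T=np.load("pics/top.npz");S=np.load("pics/scene.npz")
a=T["p"][180:255,155:255];b=S["p"][165:240,135:235]
cv2.imwrite("pics/crop.png",np.hstack([cv2.resize(x,(400,300),interpolation=cv2.INTER_CUBIC) for x in(a,b)])[:,:,::-1])
for n,c,(v0,v1,u0,u1) in(("top",T,(180,255,155,255)),("scene",S,(165,240,135,235))):
    P=cloud(c,c["d"]);h=cv2.cvtColor(c["p"],cv2.COLOR_RGB2HSV);m=np.zeros((384,512),bool);m[v0:v1,u0:u1]=1
    H,s,V=h[...,0].astype(int),h[...,1],h[...,2]
    for nm,mm in(("orange",(H>=6)&(H<20)&(s>170)&(V>90)),("red",((H<6)|(H>172))&(s>130)&(V>50))):
        k,l,st,ce=cv2.connectedComponentsWithStats((mm&m).astype(np.uint8))
        for i in range(1,k):
            if st[i,4]>8: print(n,nm,st[i],ce[i].round(1),np.median(P[l==i],0).round(3))
    pl=m&(P[...,2]>.011)&(P[...,2]<.021)
    q=np.argwhere(pl)[:,::-1].astype(np.float32)
    k,l,st,ce=cv2.connectedComponentsWithStats(pl.astype(np.uint8));i=1+st[1:,4].argmax()
    X=P[l==i][:,:2]; rr=cv2.minAreaRect((X*1000).astype(np.float32));print(n,"plate",rr,cv2.boxPoints(rr).round(0).tolist())
E
```

```text
top red [201 210  16  16 100] [209.2 217.1] [0.478 0.252 0.021]
top red [231 225  11   7  46] [236.7 227.7] [0.441 0.168 0.128]
top plate ((477.902099609375, 256.7682800292969), (159.65185546875, 99.74578094482422), 67.23636627197266) [[401.0, 202.0], [493.0, 164.0], [555.0, 311.0], [463.0, 350.0]]
scene orange [155 177   8   3  14] [158.4 177.8] [0.449 0.34  0.074]
scene red [183 192  28  16 269] [195. 199.] [0.466 0.25  0.023]
scene plate ((477.147705078125, 253.5797119140625), (161.3155975341797, 101.2446517944336), 67.44506072998047) [[399.0, 199.0], [493.0, 160.0], [555.0, 309.0], [461.0, 347.0]]
```

View pics/crop.png

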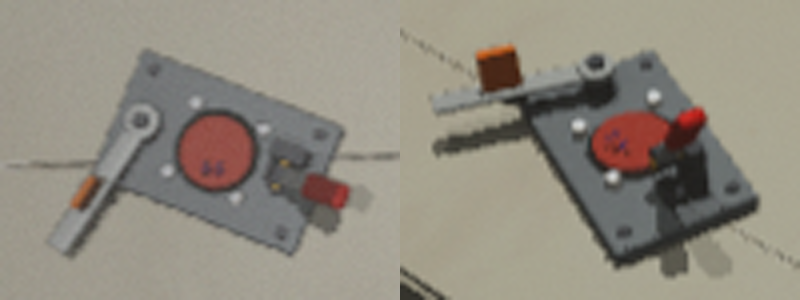

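The crop confirms the larger clamp: 160 x 100 mm plate, dish in the nest. The strap is open about 1.75 rad, with the orange tab at crop (84,190) left and the lever raised at crop (325,190) left. I'll plan the push from this estimate and check the IK.

```bash
cat >> h.py <<'E'
from scipy.spatial.transform import Rotation as Ro
C=np.array([.4775,.255]);yaw=-.397
ex=np.array([np.cos(yaw),np.sin(yaw)]);ey=np.array([-ex[1],ex[0]]);piv=C+.055*ey
def W(x,y,z): return [*(C+x*ex+y*ey),z]
def rad(q): return -np.cos(q)*ey-np.sin(q)*ex      # strap direction
def mot(q): return np.cos(q)*ex-np.sin(q)*ey      # closing direction
def quat(q,s):
    y=s*np.array([*mot(q),0]);z=np.array([0,0,-1.]);return Ro.from_matrix(np.stack([np.cross(y,z),y,z],1)).as_quat(scalar_first=True)
def pose(q,gap,s,z=.070): return [*(piv+.062*rad(q)-(.0175+gap)*mot(q)),z],quat(q,s)
E
python3 - <<'E'
from h import *; from plant import r
T=np.load("pics/top.npz")
for u,v,z in((190,210.5,.045),(176,228,.0745),(170,242,.041)):
    p=cast(T,u,v,z)[:2]-piv; print(p.round(3),np.hypot(*p).round(3),"q",np.arctan2(-p@ex,-p@ey).round(2))
p=np.array([.449,.34])-piv;print(np.hypot(*p),np.arctan2(-p@ex,-p@ey))
for s in(1,-1):
    for q in(1.75,1,0):
        j=r.ik(*pose(q,.025,s));print(s,q,None if j is None else np.round(j,2))
E
```

```text
[-0.003  0.   ] 0.003 q 1.18
[-0.053  0.034] 0.062 q 1.74
[-0.09   0.058] 0.107 q 1.74
0.06042850101844355 1.7769501079365153
1 1.75 None
1 1 [ 0.54  0.28  1.92 -0.    0.94  1.93]
1 0 [ 0.41  0.22  2.   -0.    0.92  0.81]
-1 1.75 [ 0.56  0.38  1.78 -0.    0.98 -0.44]
-1 1 [ 0.54  0.28  1.92 -0.    0.94 -1.21]
-1 0 [ 0.41  0.22  2.   -0.    0.92 -2.34]
```

```bash
python3 - <<'E'
from h import *; from plant import r
q=1.75;s=-1
r.grip(0.0)
p,o=pose(q,.022,s,.2); r.reach(p,o)
p,o=pose(q,.022,s); r.servo_line(p,vel=.15)
hit=r.servo_line(pose(q,-.006,s)[0],vel=.04,threshold=1.0)
t=r.current_tcp_pos();gap=-(np.array(t[:2])-piv-.062*rad(q))@mot(q)-.0175
print(hit,"gap at contact",gap,r.current_force(),r.current_grip_width(),r.current_t())
p,d=r.camera("scene");cv2.imwrite("pics/s2.png",cv2.resize(p[100:260,90:290],(750,600))[:,:,::-1])
E
```

```text
True gap at contact -0.0004354704965641061 [-0.21242727 -0.76050276  0.14256006] -2.23696626660969e-05 3.9417
```

View pics/s2.png

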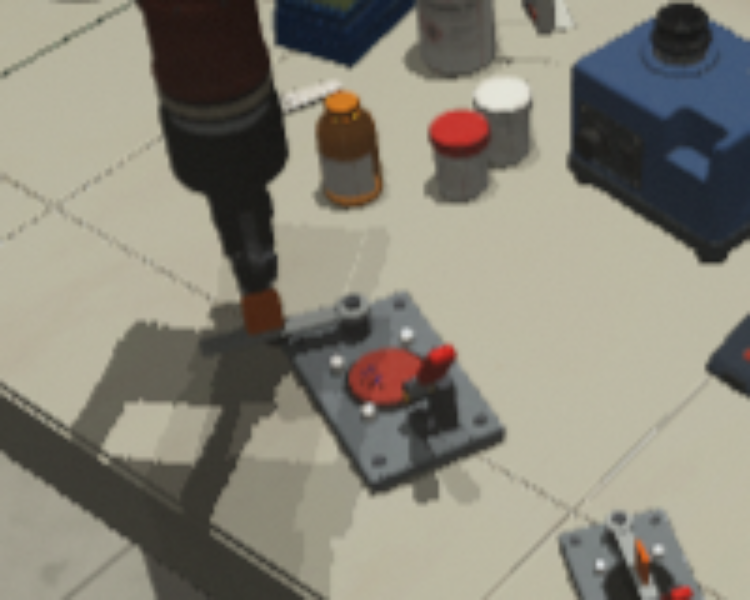

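The picture shows the shut finger right behind the orange tab (262,310), on its closing side. Bottle and pot are clear, so I'll sweep the arc next.

```bash
python3 - <<'E'
from h import *; from plant import r
s=-1
for q in np.linspace(1.6,.06,11):
    p,o=pose(q,0,s); h=r.servo_line(p,o,vel=.05,threshold=25)
    f=np.array(r.current_force()); print(round(q,2),h,f.round(1),round(-f[:2]@mot(q),1))
    if h: break
else:
    h=r.servo_line(pose(0,-.008,s)[0],quat(0,s),vel=.03,threshold=9)
    t=r.current_tcp_pos();print(h,"gap at stop",-(np.array(t[:2])-piv-.062*rad(0))@mot(0)-.0175,r.current_force())
print(r.current_t(),r.current_joint_pos())
p,d=r.camera("top");cv2.imwrite("pics/t3.png",cv2.resize(p[180:255,155:255],(800,600))[:,:,::-1])
p,d=r.camera("scene");cv2.imwrite("pics/s3.png",cv2.resize(p[150:250,130:260],(780,600))[:,:,::-1])
E
```

```text
1.6 False [-0.1 -0.6 -0.2] -0.6
1.45 False [-0.2 -0.1 -0.8] -0.2
1.29 False [-0.2 -1.2 -0.1] -1.3
1.14 False [-0.3  0.2  0.6] 0.2
0.98 False [ 0.2  0.4 -0.8] 0.4
0.83 False [ 0.3 -0.4  0.5] -0.4
0.68 False [0.6 0.1 0.4] -0.2
0.52 False [ 0.4 -0.1 -0.9] -0.3
0.37 False [ 0.2 -0.1  0.7] -0.2
0.21 False [ 1.   0.2 -0.1] -0.7
0.06 False [-0.5  0.3 -0.8] 0.6
True gap at stop -0.0006640114348784414 [-0.21936061  1.25811149  1.4881359 ]
8.1583 [ 0.37150681  0.24935851  1.96319523  0.00400389  0.93486951 -2.35059767]
```

View pics/s3.png

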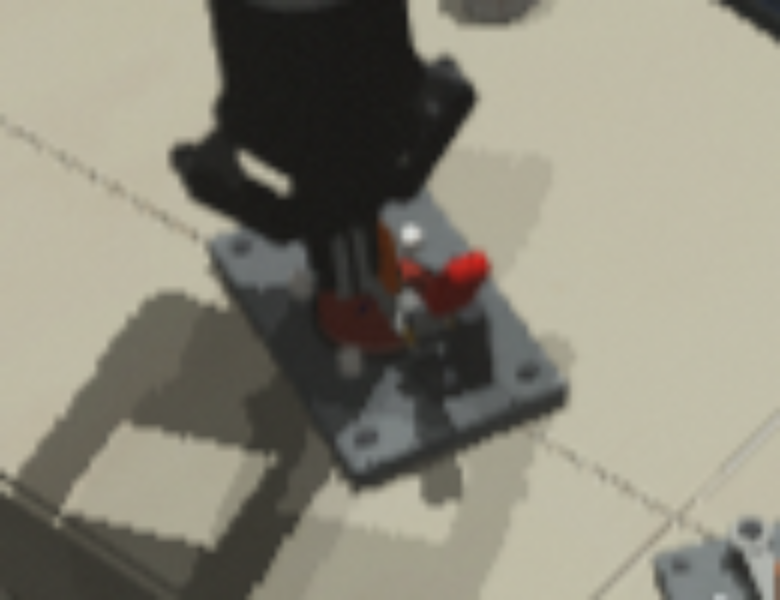

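The finger holds the tab (385,260) with the strap across the dish towards the latch post, and the lever (465,270) is still raised. I'll press once more to make sure it's home, back off and check from above.

```bash
python3 - <<'E'
from h import *; from plant import r
s=-1
h=r.servo_line(pose(0,-.012,s)[0],quat(0,s),vel=.03,threshold=15)
t=r.current_tcp_pos();print(h,"gap",-(np.array(t[:2])-piv-.062*rad(0))@mot(0)-.0175,r.current_force())
r.servo_line(pose(0,.03,s)[0],vel=.12); r.servo_line(pose(0,.03,s,.22)[0],vel=.2)
# staging by the lever
def lev(a,sd=.078,off=0): 
    n=.0055+off; return W(0,-.053-sd*np.cos(a)+n*np.sin(a)+.011,.050+sd*np.sin(a)+n*np.cos(a)+.022)
r.reach(pose(0,.15,s,.25)[0],quat(0,s))
p,d=r.camera("top");np.savez("pics/t4.npz",p=p,d=d);cv2.imwrite("pics/t4.png",cv2.resize(p[180:255,155:255],(800,600))[:,:,::-1])
for a in(1.03,.5,0,-.05):
    j=r.ik(lev(a),quat(0,s));print(a,None if j is None else np.round(j,2))
print(r.current_t())
E
```

```text
True gap -0.0006385993532402254 [-0.65285312  0.46516921  0.43320764]
1.03 [ 0.24  0.05  2.03 -0.    1.06 -2.5 ]
0.5 [ 0.19  0.04  2.09 -0.    1.   -2.55]
0 [ 0.17  0.09  2.13 -0.    0.92 -2.58]
-0.05 [ 0.17  0.1   2.13 -0.    0.91 -2.58]
10.4333
```

View pics/t4.png

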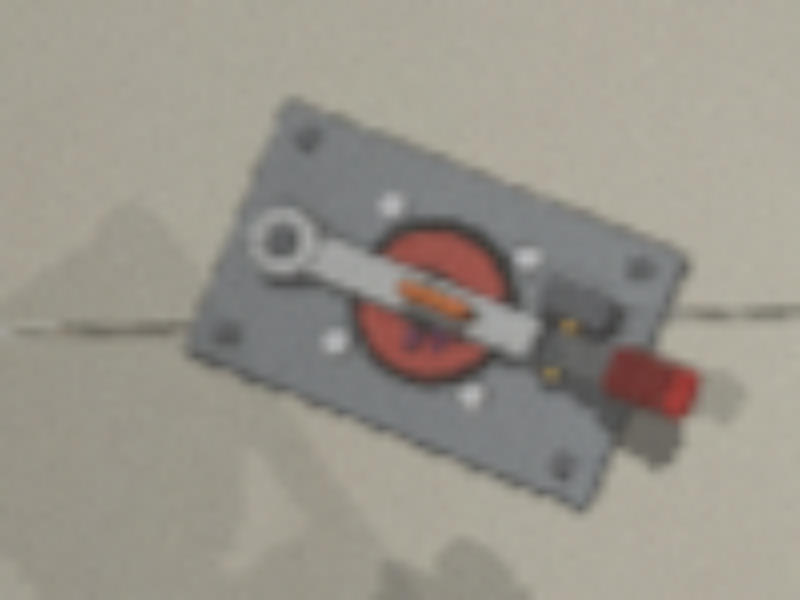

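From above the strap, (283,240) to (520,335), lies parallel to the plate's edge with the same slope of 0.40, up against the latch post. So it is home, and the lever (650,380) is raised. For the lever I'll flip the wrist half a turn to stay off the joint 6 limit, then push down.

```bash
python3 - <<'E'
from h import *; from plant import r
o=quat(0,1)
def lev(a,sd=.078,off=0): 
    n=.0055+off; return W(0,-.053-sd*np.cos(a)+n*np.sin(a)+.011,.050+sd*np.sin(a)+n*np.cos(a)+.022)
p=lev(1.03,off=.02)
r.reach([p[0],p[1],.25],o); r.servo_line(p,vel=.15)
for a in np.linspace(1.0,.05,8):
    h=r.servo_line(lev(a),vel=.06,threshold=25)
    print(round(a,2),h,np.round(r.current_force(),1))
    if h: break
h=r.servo_line(lev(-.08),vel=.03,threshold=15)
print(h,"z cmd at stop",lev(.03)[2],r.current_tcp_pos(),r.current_force())
t=r.current_tcp_pos(); r.hold(.3)
r.servo_line([t[0],t[1],.25],vel=.2)
r.reach(pose(0,.15,1,.25)[0],o)
for n,(a,b,c,d) in {"top":(180,255,155,255),"scene":(165,240,135,235)}.items():
    q,_=r.camera(n); im=cv2.resize(q[a:b,c:d],(400,300),interpolation=cv2.INTER_CUBIC); ims=im if n=="top" else np.hstack([ims,im])
cv2.imwrite("pics/end.png",ims[:,:,::-1]);print(r.current_t())
E
```

```text
1.0 False [ 0.1 -1.2 -0.3]
0.86 False [ 0.3 -1.3  0.2]
0.73 False [ 0.2  0.7 -1. ]
0.59 False [ 0.5  0.5 -0.9]
0.46 False [-1.3  0.3 -0.1]
0.32 False [-0.6 -0.5  0.6]
0.19 False [-0.8 -0.2  0.2]
0.05 False [-0.6 -0.2 -0.3]
True z cmd at stop 0.07983717420141409 [0.43140631 0.14457435 0.07946978] [-2.11747015  0.56799796  8.0224836 ]
18.8833
```

View pics/end.png

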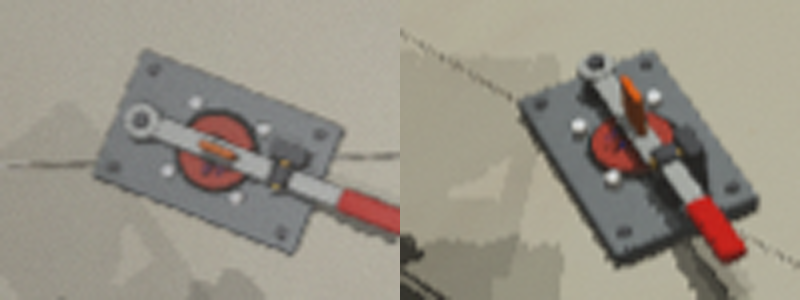

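The lever lies flat (red grip at (370,210) left, (715,230) right) and stopped firmly at the expected height. The strap is home, the dish is in its nest and the hand is clear.

```bash
python3 -c "
from plant import r
print(r.finish_job())"
```

```text
the job is handed in; nothing more can be done
None
```

I closed the clamp over the red dish by pushing only and handed the job in at about 19 s: in the last pictures the strap is home, the lever is fully down, the dish is in its nest and the hand is clear; no verdict was returned.

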